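# Raise the instrument case's lid and lock its folding stay

### The arm

A 6-joint arm with a two-finger parallel gripper is mounted at the origin on the work surface. World frame = base frame: x ahead of the robot, y to its left, z up, the work surface at z = 0. Lengths are in m, angles in rad, forces in N, time in s.
With the tool pointing down it reaches from about 0.4 to 0.925 m from the base axis. Payload 12.5 kg.
Tool frame: the origin (TCP) lies between the finger pads; the fingertips stand 11 mm ahead of it and the grasp point (between the pads) lies 8 mm behind it (arm.finger_overhang is the distance from the TCP to the fingertips, in m); z points along the fingers, y is the line along which they close (so a half turn about z gives the same grasp; the last joint's range is limited). The gripper opens to 95 mm and grips with 3 to 60 N. Pads are 20 mm wide; open, the fingers measure 119 mm over their backs; the gripper's body (75 mm by 180 mm) begins 59 mm behind the grasp point.
Start: joints at [-1.23, 0.491, 1.559, -0, 1.092, -0.106], TCP at [0.27, -0.564, 0.226] pointing down, gripper open.
Joint ranges: [-3.1, 3.1], [-0.84, 2.19], [0.05, 2.79], [-1.13, 4.28], [0.06, 2.93], [-2.69, 2.69]. Speed limits (rad/s): [2.22, 2.22, 2.79, 3.14, 3.14, 3.14].

### API

Orientations are given as [roll, pitch, yaw] about the fixed x, y, z axes, in that order (R = Rz(yaw) Ry(pitch) Rx(roll)).
In Python, from workcell import arm gives the robot as it stands. The module is installed in compiled form; this text tells all that it offers.
- The arm moves only by the tool drive_tool, never from a script. Its argument "commands" is text: rows parted by semicolons, each of 4 numbers parted by spaces: the shift along the tool's x, y, z in m, then the turn about the tool's z in rad. In form: x y z turn; .... A call has 1 to 10 rows; each row is the pose to reach, as a shift and turn from the pose commanded when the call began, along the tool's axes at that moment; what a row does not reach only later rows make up. A row lasts 1/8 s, in which the tool goes at most 62.5 mm and 10.7 degrees, less where a joint would pass 70% of its speed; a pose out of reach is approached as far as the arm can. A call with a gripper value outside its range is refused whole. "fingers" is the opening in per cent of the stroke, from 0 (shut) to 100 (fully open), set as the call begins (left out, the last holds). The fingers move at their own pace and stop on an object; "force" is the grip in N (left out, the last holds). Time passes only in rows, so rows that repeat a pose let the fingers close. It gives the time, the measured TCP pose, the force, the opening and the grip force at its end, in the units of the state.
- arm.get_state(): the state, without advancing time (a new reading comes with each control period).
- arm.snapshot(name): name is "scene" or "top" or "wrist"; returns the picture (480x640x3 uint8, red, green, blue); there is no depth.
- arm.camera_params(name): a dict with "fx", "fy", "cx", "cy" (pixels), "distortion" ([k1, k2, p1, p2, k3] as OpenCV has them; the pictures are not rectified), "T" (4x4, takes a point from camera to world coordinates). Camera axes: x right, y down, z forward; pixel columns grow to the right and rows downward; lengths in m; the calibration is good to about 2 mm. A picture is of the moment at which its call begins: read the wrist's pose just before it. camera_params takes no time and is no camera call; for the wrist camera it gives the pose at the moment of the call.
- arm.close_job(): hands the job in; it is judged then, once.
The state is a dict: "clock": time; "qpos": joint angles; "joint_vel": joint speeds; "joint_efforts": joint torques, N m; "position": TCP position; "tool_rot": TCP orientation; "contact_force": force on the tool from outside, world axes, zero at the start; "torque": the same for the moment, N m; "gripper_width": finger opening in m; "grasp_force": force on a finger pad.
Only numpy, scipy, OpenCV 4.12 (cv2) and the standard library are available. Lean on these libraries where they do the work, as an engineer would, in place of code of your own. Each camera call takes 0.05 s, during which the arm holds its last target. There are 200 camera calls.

### The job

Open the flip-top instrument case that has the folding steel stay on its side: raise its lid by the bar handle until it stands nearly upright, then press the stay's knuckle bar down and back, through the straight position, to its stop, so that the locked stay holds the lid up. Leave the other case shut and the small chip box where it is.

Things in the scene. Friction and masses are not known exactly. Their poses are not given: they have to be found in the camera images.
- case: Black flip-top case 170 (x) x 180 (y) x 80 mm high plus lid, fixed. Origin: centre of its underside; x points from its front to its hinge side, z up. Hinge axis along y through (85, 0, 80) mm. Folding stay: two flat steel links beside its -y wall, 98 to 104 mm from the middle; lower link 63 mm, pivot on the case at (-45, -104, 50) mm; upper 99.5 mm, pivot on the lid's edge 90 mm from the hinge.
- lid_bar (a point): Middle of the lid's steel bar handle: round bar 12 mm thick, 110 mm long, parallel to the hinge, 225 mm from the hinge axis and 55 mm in front of the lid's front edge, on two arms in the lid's plane. Lid shut: at (-140, 0, 85) mm in the case's frame. Held with 20 to 30 N it turns between the finger pads, so the tool can stay upright while the lid swings. Axes turn with the lid.
- stay_bar (a point): Where to press the stay's knuckle bar: round, 14 mm thick (18 at its outer end), parallel to the hinge, sticking out sideways from the links' knuckle, 95 to 160 mm from the case's middle (-y side). Point on its axis, at y = -130 mm. It swings on a 63 mm arc about the lower pivot; case frame (x, z): (-104, 73) mm lid shut, (-2, 96) links straight, (7, 86) locked at the stop.
- lid (a joint): Lid angle, rad: 0 shut, grows as it opens up and away from the front. Lid 10 mm thick, about 0.35 kg; 2 to 5 N at the handle raise it. Its stiff hinge holds it above about 65 degrees (1.13 rad); below that it may sink. The stay allows 75 degrees (1.31 rad) at most, with its links straight; locked, the lid rests at about 73 degrees (1.28 rad).
- stay (a joint): Knuckle angle, rad: 0 folded (lid shut), 2.65 with the links in line, 3.0 at the stop past the line, where it is locked. Moves with the lid; from a nearly upright lid 5 to 15 N on the knuckle bar, down and towards the hinge, carry it through.
- box_lid (a joint): Lid angle (rad, 0 shut) of the other black case, a bystander: 140 x 150 x 63 mm, with a knob on its lid and no stay.
- chip_box: Loose grey chip box, 60 x 60 x 18 mm, a bystander in front of the other case; origin at the centre of its underside.
Things that resemble listed ones, but are neither listed nor needed, are in the scene too. What is shaped like the part that bears box_lid but green, pink or purple is not meant.

How it is judged:
On the way:
1. the lid is raised past 55 degrees (value of joint lid above 0.96 rad), for 0.1 s.
At the end, for the whole second after the job is handed in: The lid stands at rest (under 0.05 rad/s), open at least 1.2 rad (69 degrees), with the stay's knuckle at least 0.17 rad (10 degrees) past the straight position (stay joint above 2.82); the other case is shut (under 0.1 rad) and the chip box within 30 mm of where it was (value of joint stay above 2.82 rad and value of joint lid above 1.2 rad and velocity of joint lid between -0.05 and 0.05 rad/s and value of joint box_lid below 0.1 rad and distance of chip_box from where it was at the start of the episode below 0.03 m); the robot touches nothing.
It fails at once if the other case's lid is opened by more than 0.2 rad (value of joint box_lid above 0.2 rad).
It fails at once if the chip box is shifted by more than 30 mm (distance of chip_box from where it was at the start of the episode above 0.03 m).
It also fails if it takes over 48 s, if anything falls off the work surface, if the arm or the gripper's body presses on something with over 40 N, if the wrist force passes 120 N, or if a joint passes its speed limit or range.

## Working session

There is one attempt and no reset: what is moved stays moved. The work goes in short steps, Python scripts to look and compute and a tool call to move; the robot and the scene stay as the last step left them, time stands still between calls to the robot, and variables do not carry over. Pictures are saved under pics/ and viewed, at most 10 in all, crops included, and the job is handed in when it is done.

Besides the shell and the picture viewer there is one more tool, called after "Request:" in YAML: its name, and indented under it one key for each argument. drive_tool: Moves the arm, as the interface text tells. Its arguments: {"type":"object","properties":{"commands":{"type":"string"},"fingers":{"type":"number"},"force":{"type":"number"}},"required":["commands"]}

```bash
mkdir -p pics
cat > h.py <<'E'
import numpy as np, cv2
from workcell import arm
def K(p): return np.array([[p['fx'],0,p['cx']],[0,p['fy'],p['cy']],[0,0,1]]),np.array(p['distortion'],float)
def ray(p,uv):
    k,d=K(p);q=cv2.undistortPoints(np.array(uv,float).reshape(-1,1,2),k,d).reshape(-1,2)
    T=np.array(p['T']);return T[:3,3],np.c_[q,np.ones(len(q))]@T[:3,:3].T
def onz(p,uv,z):
    o,r=ray(p,uv);z=np.broadcast_to(z,len(r));return o+r*((z-o[2])/r[:,2])[:,None]
def proj(p,X):
    k,d=K(p);T=np.linalg.inv(p['T']);r=cv2.Rodrigues(T[:3,:3])[0]
    return cv2.projectPoints(np.array(X,float).reshape(-1,1,3),r,T[:3,3],k,d)[0].reshape(-1,2)
def snap(n,f):
    im=arm.snapshot(n)[:,:,::-1].copy();cv2.imwrite('pics/'+f,im);return im
E
python3 - <<'E'
from h import *
for n in('scene','top'):
    snap(n,n+'0.png');p=arm.camera_params(n);print(n,np.round(p['T'],3).tolist(),p['fx'])
print(arm.get_state())
E
```

```text
scene [[-0.822, 0.397, -0.408, 1.088], [0.569, 0.56, -0.602, 0.629], [-0.011, -0.727, -0.687, 0.883], [0.0, 0.0, 0.0, 1.0]] 604.7091782330681
top [[0.016, -0.999, 0.049, 0.548], [-0.999, -0.015, 0.028, -0.094], [-0.027, -0.049, -0.998, 1.032], [0.0, 0.0, 0.0, 1.0]] 455.58900287351815
{'clock': 0.1, 'qpos': array([-1.22961204e+00,  4.91529553e-01,  1.55937571e+00,  1.84942717e-05,
        1.09169590e+00, -1.05605227e-01]), 'joint_vel': array([ 0.00012613, -0.00081211, -0.0012064 ,  0.00013416, -0.00065713,
       -0.00196512]), 'joint_efforts': array([ 4.35593800e-03, -6.13619900e+01, -2.58608955e+01,  6.94504310e-02,
        4.69938561e-02, -5.36157563e-05]), 'position': array([ 0.27000098, -0.56345397,  0.22510578]), 'tool_rot': array([-3.14059149e+00, -1.22618214e-04,  4.46780918e-01]), 'contact_force': array([ 0.87256258, -0.41073169,  0.18180948]), 'torque': array([ 0.005622  , -0.03527322, -0.00241892]), 'grasp_force': 0.0, 'gripper_width': 0.09510285851680425}
```

View pics/scene0.png

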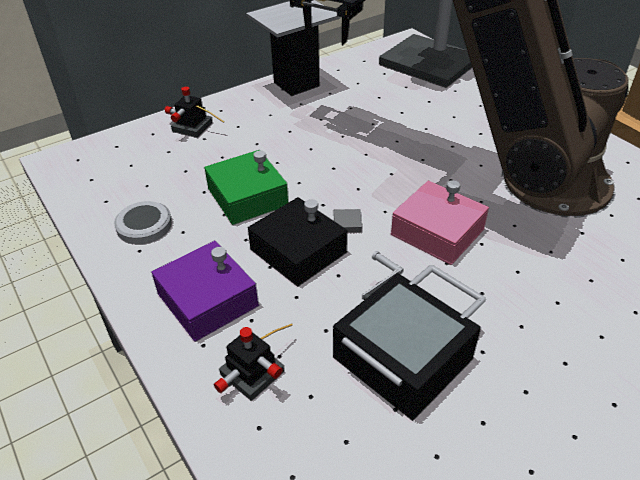

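View pics/top0.png

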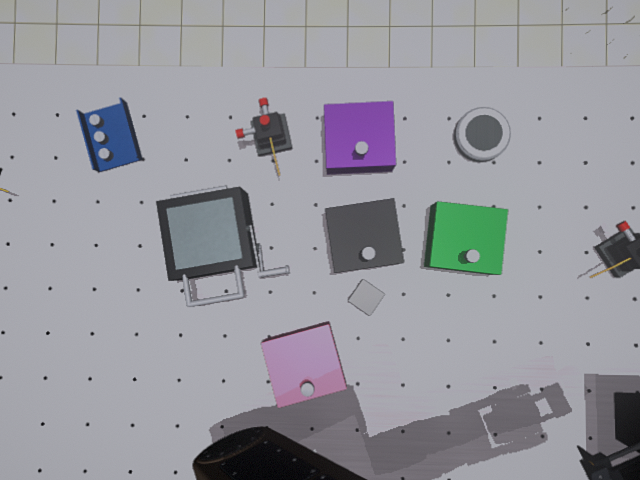

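The candidates for the case are the glass-topped black case with the bar handle and stay, top (205,232), and the black knob case (365,236), which is the bystander. The green, pink and purple cases are decoys. I choose (205,232), because the handle bar is at (215,300) and the stay bar at (273,270). I'll check that in a close crop.

Run:
```python
import cv2
im=cv2.imread('pics/top0.png')[175:320,145:305]
cv2.imwrite('pics/c1.png',cv2.resize(im,None,fx=4,fy=4,interpolation=cv2.INTER_CUBIC))
```

```text
(no output)
```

View pics/c1.png

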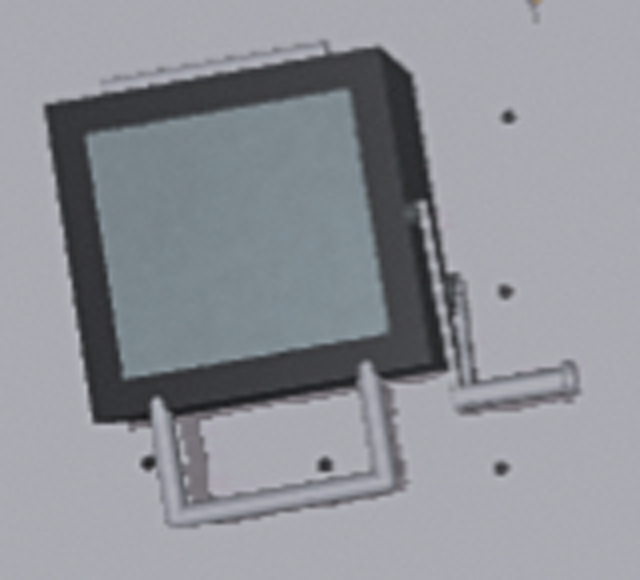

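```bash
cat > fit.py <<'E'
from h import *
from scipy.optimize import least_squares
p=arm.camera_params('top')
X=np.array([[85,90,90],[-85,90,90],[85,-90,90],[-140,55,85],[-140,-55,85],[-104,-160,73]])/1e3
uv=np.array([[47,104],[95,422],[380,48],[176,517],[393,483],[578,378]])/4+[145-.4,175-.4]
def W(s,X): 
    c,n=np.cos(s[2]),np.sin(s[2]);return X@np.array([[c,n,0],[-n,c,0],[0,0,1]])+[s[0],s[1],0]
r=least_squares(lambda s:(proj(p,W(s,X))-uv).ravel(),[.5,.15,0.1],loss='soft_l1');s=r.x
E
python3 - <<'E'
from fit import *
print(s,np.degrees(s[2]));print(np.round(r.fun.reshape(-1,2),1).tolist())
print(W(s,np.array([[-.14,0,.085],[-.104,-.13,.073],[.085,0,.08],[-.002,-.13,.096],[.007,-.13,.086]])).round(4))
# check in scene
q=arm.camera_params('scene');print(proj(q,W(s,X)).round(0).tolist())
c=arm.camera_params('wrist');print(np.round(c['T'],3).tolist())
E
```

```text
[0.62211593 0.17569307 0.18488783] 10.593292068588953
[[-0.5, -0.1], [-0.2, 0.6], [0.9, -0.7], [1.0, 0.1], [-1.2, -0.3], [0.0, 0.3]]
[[0.4845 0.15   0.085 ]
 [0.5438 0.0288 0.073 ]
 [0.7057 0.1913 0.08  ]
 [0.644  0.0475 0.096 ]
 [0.6529 0.0492 0.086 ]]
[[416.0, 388.0], [480.0, 325.0], [331.0, 323.0], [481.0, 298.0], [431.0, 266.0], [374.0, 253.0]]
[[0.432, -0.862, -0.265, 0.344], [-0.902, -0.414, -0.125, -0.527], [-0.002, 0.293, -0.956, 0.385], [0.0, 0.0, 0.0, 1.0]]
```

The crop confirms it: handle bar with ends at crop (176,517) and (393,483), stay bar out to (578,378). The fit residuals are under about 1.2 px. I'll lift first, because the stand is beside the gripper, then cross over.

Request:
drive_tool:
  commands: "0 0 -0.06 0; 0 0 -0.12 0; 0.086 -0.18 -0.12 -0.2; 0.086 -0.18 -0.12 -0.4; 0.086 -0.18 -0.12 -0.6; 0.086 -0.18 -0.12 -0.8; 0.32 -0.25 -0.12 -1.0; 0.32 -0.25 -0.12 -1.2; 0.32 -0.25 -0.12 -1.309; 0.32 -0.25 -0.12 -1.309"
  fingers: 100

```text
clock: 1.35
position: [0.4519, -0.1982, 0.3456]
tool_rot: [-3.142, 0.0, 1.759]
contact_force: [0.3, -0.8, 0.6]
gripper_width: 0.0952
grasp_force: 0.0
```

Request:
drive_tool:
  commands: "0.336 0.097 0 0; 0.336 0.097 0 0; 0.336 0.097 0 0; 0.336 0.097 0 0; 0.336 0.097 0 0; 0.336 0.097 0.05 0; 0.336 0.097 0.1 0; 0.336 0.097 0.15 0; 0.336 0.097 0.15 0; 0.336 0.097 0.15 0"

```text
clock: 2.6
position: [0.485, 0.1482, 0.1971]
tool_rot: [3.14, 0.0, 1.756]
contact_force: [0.2, 0.1, 0.4]
gripper_width: 0.0949
grasp_force: 0.0
```

Run:
```python
from fit import *
c=arm.camera_params('wrist');snap('wrist','w1.png')
print(arm.get_state()['position'],proj(c,W(s,X)).round(0).tolist())
```

```text
[0.48513161 0.14823253 0.19753844] [[634.0, 116.0], [405.0, 110.0], [586.0, 334.0], [325.0, 160.0], [325.0, 297.0], [363.0, 392.0]]
```

View pics/w1.png

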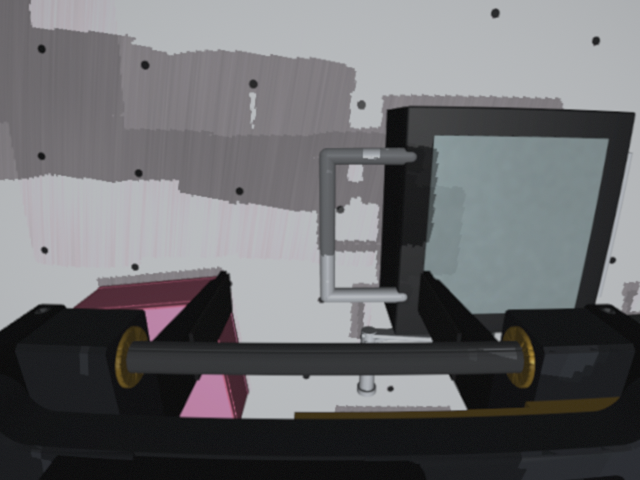

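The wrist view shows the handle bar from (327,155) to (326,297), within a few px of the prediction (325,160)–(325,297). I'll narrow the fingers so they clear the lid's front edge, descend and grip.

Request:
drive_tool:
  commands: "0 0 0 0; 0 0 0 0; 0 0 0 0; 0 0 0.05 0; 0 0 0.09 0; 0 0 0.12 0; 0 0 0.12 0"
  fingers: 40
  force: 25

```text
clock: 3.52
position: [0.4834, 0.148, 0.0743]
tool_rot: [-3.138, 0.0, 1.756]
contact_force: [0.5, -0.5, -0.1]
gripper_width: 0.0389
grasp_force: 0.0
```

Request:
drive_tool:
  commands: "0 0 0 0; 0 0 0 0; 0 0 0 0; 0 0 0 0; 0 0 0 0"
  fingers: 0
  force: 25

```text
clock: 4.15
position: [0.4868, 0.1486, 0.0768]
tool_rot: [3.135, 0.0, 1.756]
contact_force: [7.5, 2.8, -2.1]
gripper_width: 0.0115
grasp_force: 25.0
```

Run:
```python
import numpy as np
# handle (-225,5) about hinge; tool y=case x
for d in range(0,77,6):
    a=np.radians(d);x=-.225*np.cos(a)+.005*np.sin(a)+.225;z=.225*np.sin(a)+.005*np.cos(a)-.005
    print(d,round(x,4),round(-z,4))
```

```text
0 0.0 -0.0
6 0.0018 -0.0235
12 0.006 -0.0467
18 0.0126 -0.0693
24 0.0215 -0.0911
30 0.0326 -0.1118
36 0.0459 -0.1313
42 0.0611 -0.1493
48 0.0782 -0.1656
54 0.0968 -0.18
60 0.1168 -0.1924
66 0.1381 -0.2026
72 0.1602 -0.2105
```

Request:
drive_tool:
  commands: "0 0.001 -0.012 0; 0.000 0.002 -0.0235 0; 0 0.004 -0.035 0; 0 0.006 -0.047 0; 0 0.009 -0.058 0; 0 0.0125 -0.069 0; 0 0.017 -0.08 0; 0 0.0215 -0.091 0; 0 0.027 -0.102 0; 0 0.0325 -0.112 0"

```text
clock: 5.4
position: [0.5204, 0.155, 0.1885]
tool_rot: [3.131, -0.0, 1.755]
contact_force: [27.8, 8.5, -22.4]
gripper_width: 0.0115
grasp_force: 25.0
```

Request:
drive_tool:
  commands: "0 0.005 0.002 0; 0 0.0115 -0.0065 0; 0 0.018 -0.016 0; 0 0.0255 -0.025 0; 0 0.0335 -0.034 0; 0 0.0415 -0.0415 0; 0 0.0505 -0.0495 0"

```text
clock: 6.28
position: [0.5619, 0.1628, 0.2388]
tool_rot: [-3.133, 0.0, 1.756]
contact_force: [-23.4, -4.9, 23.3]
gripper_width: 0.0114
grasp_force: 25.0
```

Request:
drive_tool:
  commands: "0 -0.003 -0.003 0; 0 0.006 -0.010 0; 0 0.016 -0.0175 0; 0 0.026 -0.024 0; 0 0.0365 -0.030 0"

```text
clock: 6.9
position: [0.6019, 0.1703, 0.2684]
tool_rot: [-3.141, -0.0, 1.756]
contact_force: [-7.7, -0.3, 6.8]
gripper_width: 0.0111
grasp_force: 25.0
```

Request:
drive_tool:
  commands: "0 0.010 -0.0055 0; 0 0.021 -0.010 0; 0 0.031 -0.0145 0; 0 0.0395 -0.0175 0; 0 0.0395 -0.0175 0"

```text
clock: 7.52
position: [0.6416, 0.1777, 0.2854]
tool_rot: [3.139, -0.0, 1.756]
contact_force: [-1.6, 0.5, 5.9]
gripper_width: 0.0114
grasp_force: 25.0
```

Run:
```python
from fit import *
im=snap('scene','s2.png')
st=arm.get_state();P=st['position'];h=W(s,np.array([[.085,0,.08]]))[0];u=np.array([np.cos(s[2]),np.sin(s[2])])
dx=(P[:2]-h[:2])@u;dz=P[2]+.008-.08;print(dx,dz,np.hypot(dx,dz),np.degrees(np.arctan2(dz,-dx)-np.arctan2(5,225)))
im=cv2.imread('pics/s2.png')[180:440,280:540];cv2.imwrite('pics/c2.png',cv2.resize(im,None,fx=2.3,fy=2.3))
```

```text
-0.06564134311012565 0.21337481022040639 0.22324335502293385 71.62729371187562
```

View pics/c2.png

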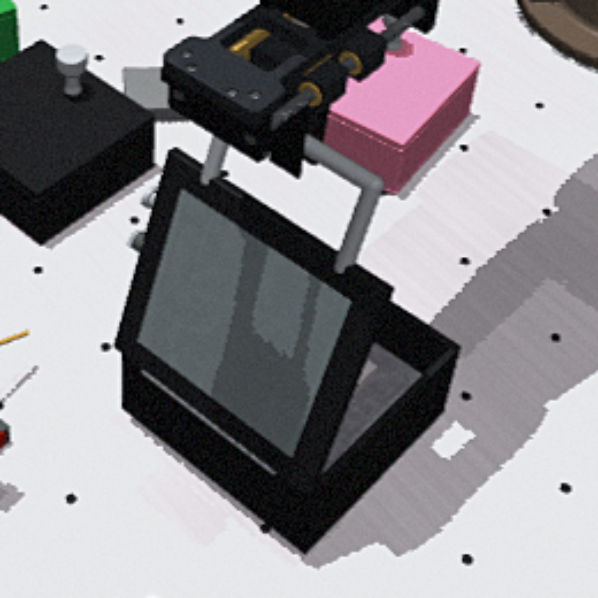

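The lid is at about 71.6°, with the gripper holding the bar at crop (290,150). I'll release and rise.

Request:
drive_tool:
  commands: "0 0 0 0; 0 0 0 0; 0 0 0 0; 0 0 0 0; 0 0 -0.03 0; 0 0 -0.08 0; 0 0 -0.1 0; 0 0 -0.1 0"
  fingers: 40

```text
clock: 8.57
position: [0.6407, 0.1775, 0.3859]
tool_rot: [3.139, 0.0, 1.756]
contact_force: [0.7, 0.5, -0.2]
gripper_width: 0.0381
grasp_force: 0.0
```

```bash
cat >> fit.py <<'E'
def inv(P): 
    c,n=np.cos(s[2]),np.sin(s[2]);d=np.array(P)-[s[0],s[1],0];return np.array([c*d[0]+n*d[1],-n*d[0]+c*d[1],d[2]])
E
python3 - <<'E'
from fit import *
print(inv(arm.get_state()['position'])); im=snap('top','t2.png')
cv2.imwrite('pics/c3.png',cv2.resize(im[160:320,140:320],None,fx=3.3,fy=3.3,interpolation=cv2.INTER_CUBIC))
p=arm.camera_params('top')
for t in range(60,76,2):
    a=np.radians(t);u=np.array([85-90*np.cos(a)+5*np.sin(a),80+90*np.sin(a)+5*np.cos(a)]);d=u-[-45,50];L=np.hypot(*d)
    al=np.arctan2(d[1],d[0])+np.arccos(min(1,(63**2+L*L-99.5**2)/(126*L)));k=np.array([-45+63*np.cos(al),50+63*np.sin(al)])
    print(t,k.round(1),((proj(p,W(s,np.array([[k[0],-160,k[1]]])/1e3))[0]-[140,160])*3.3).round(1))
E
```

```text
[ 0.01858966 -0.00164756  0.38594298]
60 [-43.1 113. ] [469.5 263.1]
62 [-39.4 112.8] [468.5 257.2]
64 [-35.5 112.3] [467.6 251. ]
66 [-31.4 111.5] [466.6 244.6]
68 [-27.  110.4] [465.7 237.8]
70 [-22.3 108.8] [464.7 230.4]
72 [-16.8 106.3] [463.7 222.1]
74 [ -9.7 102.2] [462.6 211.6]
```

View pics/c3.png

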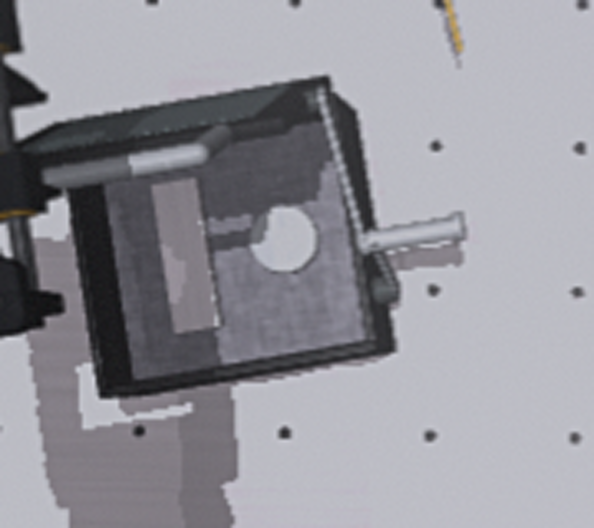

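The bar's outer end is at crop (463,226), which matches lid ≈71° and a knuckle at (-19.5, 107.5) in case mm. I'll go to a point in front of it with the fingers closed.

Request:
drive_tool:
  commands: "-0.06 -0.03 0 0; -0.12 -0.06 0 0; -0.146 -0.084 0 0; -0.146 -0.084 0.05 0; -0.146 -0.084 0.11 0; -0.146 -0.084 0.17 0; -0.146 -0.084 0.23 0; -0.146 -0.084 0.28 0; -0.146 -0.084 0.28 0"
  fingers: 0

```text
clock: 9.75
position: [0.5823, 0.0186, 0.1008]
tool_rot: [-3.134, -0.002, 1.756]
contact_force: [-0.5, 0.5, 0.2]
gripper_width: 0.0006
grasp_force: 0.0
```

Run:
```python
from fit import *
print(inv(arm.get_state()['position'])); im=snap('wrist','w3.png')
c=arm.camera_params('wrist');print(proj(c,W(s,np.array([[-19.5,-95,107.5],[-19.5,-160,107.5]])/1e3)))
```

```text
[-0.06800772 -0.1471066   0.10076105]
[[435.14172503 197.59901895]
 [423.03891463 330.54553766]]
```

View pics/w3.png

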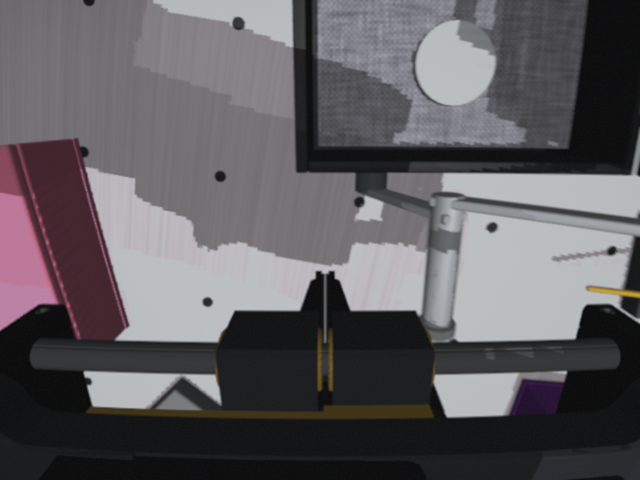

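The wrist view shows the closed fingertip at (325,275) and the stay bar from (445,200) to (438,330), so the finger overlaps the outer part of the bar and is in front of it. Next I push towards the hinge along the arc.

Request:
drive_tool:
  commands: "-0.003 0.01 0 0; -0.003 0.02 0 0; -0.003 0.026 0 0; -0.003 0.031 0.001 0; -0.003 0.036 0.003 0; -0.003 0.040 0.005 0; -0.003 0.040 0.005 0"

```text
clock: 10.68
position: [0.6248, 0.0229, 0.0993]
tool_rot: [-3.141, 0.0, 1.756]
contact_force: [0.4, -0.2, 0.1]
gripper_width: 0.0002
grasp_force: 0.0
```

Request:
drive_tool:
  commands: "0 0.003 0.001 0; 0 0.006 0.003 0; 0 0.009 0.005 0; 0 0.012 0.007 0; 0 0.015 0.009 0; 0 0.015 0.009 0"

```text
clock: 11.42
position: [0.6395, 0.0257, 0.0904]
tool_rot: [-3.142, 0.0, 1.756]
contact_force: [-0.2, -0.2, -0.2]
gripper_width: 0.0001
grasp_force: 0.3
```

Run:
```python
from fit import *
print(inv(arm.get_state()['position'])); im=snap('wrist','w4.png'); t=snap('top','t4.png')
a=cv2.resize(im[150:350,250:600],None,fx=2,fy=2);b=cv2.resize(t[160:300,150:325],None,fx=4,fy=4)[:, :700][:200+0] if 0 else cv2.resize(t[190:260,220:325],(700,467)) 
cv2.imwrite('pics/c4.png',cv2.resize(np.vstack([a[:,:700],b[:,:700]]),None,fx=.69,fy=.69))
```

```text
[-0.01046719 -0.15068533  0.09035035]
```

View pics/c4.png

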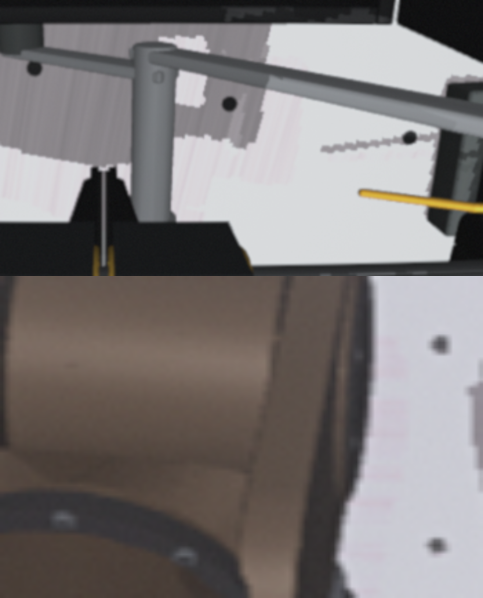

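The finger at crop (105,200) is right next to the bar at (152,150), and the bar seems to have moved, though the force is about zero. I'll push on in small steps.

Request:
drive_tool:
  commands: "0 0.002 0.002 0; 0 0.004 0.004 0; 0 0.004 0.004 0"

```text
clock: 11.9
position: [0.6431, 0.0263, 0.0866]
tool_rot: [-3.141, 0.0, 1.756]
contact_force: [-3.8, -1.2, 2.4]
gripper_width: 0.0006
grasp_force: 2.0
```

Request:
drive_tool:
  commands: "0 0.002 0.002 0; 0 0.004 0.004 0; 0 0.004 0.004 0"

```text
clock: 12.28
position: [0.6437, 0.0266, 0.083]
tool_rot: [-3.133, -0.001, 1.756]
contact_force: [-22.9, -5.4, 16.2]
gripper_width: 0.0008
grasp_force: 12.3
```

Request:
drive_tool:
  commands: "0 0.002 0.001 0; 0 0.004 0.002 0; 0 0.004 0.002 0"

```text
clock: 12.65
position: [0.6447, 0.0268, 0.0819]
tool_rot: [-3.127, -0.001, 1.756]
contact_force: [-42.7, -8.8, 35.3]
gripper_width: 0.0003
grasp_force: 23.7
```

The force rises steeply, so this may be the stop. I'll back off the way I came and look.

Request:
drive_tool:
  commands: "0 -0.01 0 0; 0 -0.03 0 0; 0 -0.055 -0.01 0; 0 -0.055 -0.01 0; 0 -0.055 -0.01 0"

```text
clock: 13.28
position: [0.5982, 0.0177, 0.0907]
tool_rot: [3.14, 0.0, 1.756]
contact_force: [-0.1, 0.0, -0.0]
gripper_width: 0.0005
grasp_force: 0.0
```

Run:
```python
from fit import *
print(inv(arm.get_state()['position'])); c=arm.camera_params('wrist');im=snap('wrist','w5.png')
for k in [(-18,107),(-10,102.4),(-2,96),(7,86)]:print(k,proj(c,W(s,np.array([[k[0],-95,k[1]],[k[0],-130,k[1]],[-45,-100,50]])/1e3)).round(0).tolist())
sc=snap('scene','s5.png');q=arm.camera_params('scene')
a=cv2.resize(im[120:380,280:560],(560,520));cv2.imwrite('pics/c5.png',a)
```

```text
[-0.05258267 -0.15085649  0.09072364]
(-18, 107) [[413.0, 195.0], [408.0, 277.0], [339.0, 184.0]]
(-10, 102.4) [[430.0, 193.0], [424.0, 273.0], [339.0, 184.0]]
(-2, 96) [[445.0, 190.0], [438.0, 267.0], [339.0, 184.0]]
(7, 86) [[458.0, 186.0], [450.0, 259.0], [339.0, 184.0]]
```

View pics/c5.png

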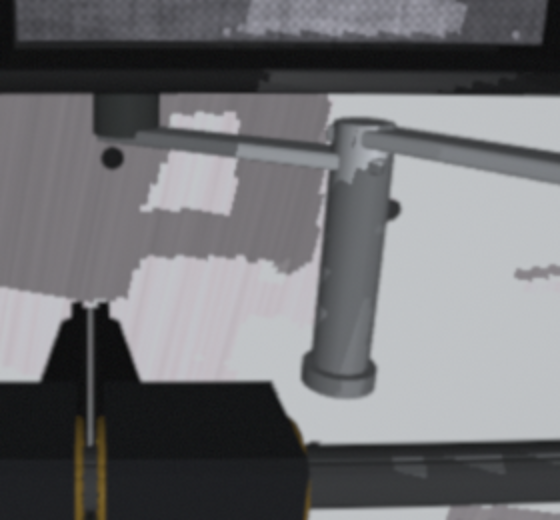

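The bar axis is at about wrist (456,248). After the 4 px offset seen at the lower pivot, that matches the locked prediction (450,259) and is 12 px or more from the straight position. I'll retreat upwards and confirm.

Request:
drive_tool:
  commands: "0 -0.02 0 0; 0 -0.05 -0.05 0; 0 -0.08 -0.1 0; -0.05 -0.1 -0.15 0; -0.11 -0.1 -0.2 0; -0.15 -0.1 -0.2 0; -0.15 -0.1 -0.2 0; -0.15 -0.1 -0.2 0"

```text
clock: 14.38
position: [0.5264, -0.1479, 0.2899]
tool_rot: [-3.141, -0.001, 1.755]
contact_force: [0.0, 1.7, -0.1]
gripper_width: 0.0004
grasp_force: 0.0
```

Run:
```python
from fit import *
print(arm.get_state()['contact_force']);t=snap('top','t6.png')
for k in [(-18,107),(-2,96),(7,86)]:print(k,((proj(p,W(s,np.array([[k[0],-160,k[1]]])/1e3))-[140,160])*3.3).round(0))
cv2.imwrite('pics/c6.png',cv2.resize(t[160:320,140:380],None,fx=3.3,fy=3.3,interpolation=cv2.INTER_CUBIC))
```

```text
[ 0.02734414  1.72538537 -0.07786646]
(-18, 107) [[464. 224.]]
(-2, 96) [[462. 200.]]
(7, 86) [[461. 188.]]
```

View pics/c6.png

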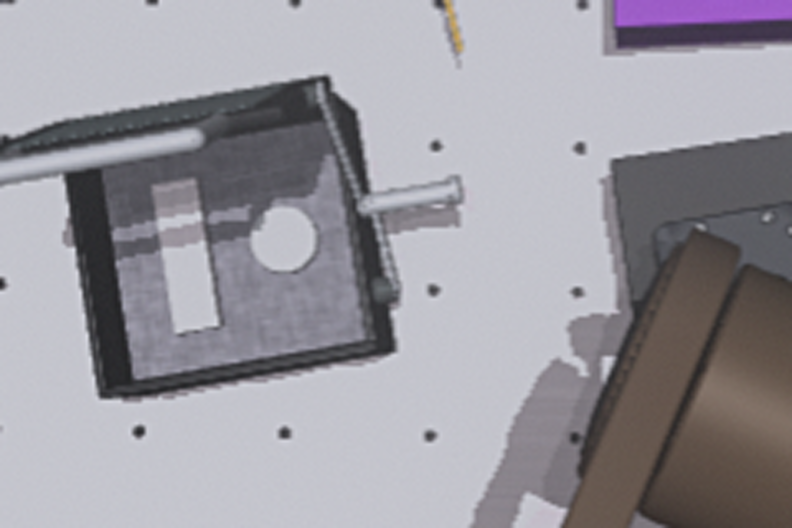

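The bar end is at (460,189), matching the locked prediction (461,188). The lid stands and the gripper is clear, so I'm handing in.

```bash
python3 -c "
from workcell import arm;print(arm.close_job())"
```

```text
the job is handed in; nothing more can be done
None
```

The lid stands open at about 73° on the locked stay; in the last top picture the knuckle bar was within 1–2 px of its locked position. The robot was clear of everything, nothing I did touched the other case or the chip box, and I handed the job in at about 14 s.

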